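Set up the wet-sieving stacks of three sediment samples

TASK

Set up the wet-sieving stacks for the orange, blue and green sediment samples: each white fine-mesh sieve goes on the receiver of its own colour, and the orange and blue coarse wire sieves then go on top of the fine sieve of their colour, every one seated level and fully home, and let go. Set them down gently, and to avoid contaminating the samples let no sieve touch a sieve or receiver of another colour. Leave the receivers where they stand, and do not disturb the specimen dish or the vial.

Things in the scene. Friction and masses are not known exactly. Their poses are not given: they have to be found in the camera images.
- fine_orange: Fine sieve: smooth white mesh. Upright, round, 42 mm high, 90 g; origin: centre of underside. Steel skirt up to 12 mm tapers from 40 (foot) to 52 mm across; orange frame above it, 60-62 mm across, open top, 55 mm bore to the mesh at 15 mm. Skirt enters the 55 mm mouth below; frame rests on its rim. Grip the frame, fingertips 14+ mm above origin. Seated: origin 28 mm above receiver_orange's.
- fine_blue: Fine sieve: smooth white mesh. Upright, round, 42 mm high, 90 g; origin: centre of underside. Steel skirt up to 12 mm tapers from 40 (foot) to 52 mm across; blue frame above it, 60-62 mm across, open top, 55 mm bore to the mesh at 15 mm. Skirt enters the 55 mm mouth below; frame rests on its rim. Grip the frame, fingertips 14+ mm above origin. Seated: origin 28 mm above receiver_blue's.
- fine_green: Fine sieve: smooth white mesh. Upright, round, 42 mm high, 90 g; origin: centre of underside. Steel skirt up to 12 mm tapers from 40 (foot) to 52 mm across; green frame above it, 60-62 mm across, open top, 55 mm bore to the mesh at 15 mm. Skirt enters the 55 mm mouth below; frame rests on its rim. Grip the frame, fingertips 14+ mm above origin. Seated: origin 28 mm above receiver_green's.
- coarse_orange: Coarse sieve: 5 mm steel wire grid, dark. Upright, round, 42 mm high, 90 g; origin: centre of underside. Steel skirt up to 12 mm tapers from 40 (foot) to 52 mm across; orange frame above it, 60-62 mm across, open top, 55 mm bore to the mesh at 15 mm. Skirt enters the 55 mm mouth below; frame rests on its rim. Grip the frame, fingertips 14+ mm above origin. Seated: origin 30 mm above fine_orange's.
- coarse_blue: Coarse sieve: 5 mm steel wire grid, dark. Upright, round, 42 mm high, 90 g; origin: centre of underside. Steel skirt up to 12 mm tapers from 40 (foot) to 52 mm across; blue frame above it, 60-62 mm across, open top, 55 mm bore to the mesh at 15 mm. Skirt enters the 55 mm mouth below; frame rests on its rim. Grip the frame, fingertips 14+ mm above origin. Seated: origin 30 mm above fine_blue's.
- receiver_orange: Loose receiver of the orange sample, about 0.55 kg: an open steel cup, 60 mm outer and 55 mm inner diameter, rim 40 mm above the bench, inner floor at 10 mm, with orange tape, standing on its orange round foot (96 mm diameter, 6 mm high). Origin: centre of the underside, on the bench; z up.
- receiver_blue: Loose receiver of the blue sample, about 0.55 kg: an open steel cup, 60 mm outer and 55 mm inner diameter, rim 40 mm above the bench, inner floor at 10 mm, with blue tape, standing on its blue round foot (96 mm diameter, 6 mm high). Origin: centre of the underside, on the bench; z up.
- receiver_green: Loose receiver of the green sample, about 0.55 kg: an open steel cup, 60 mm outer and 55 mm inner diameter, rim 40 mm above the bench, inner floor at 10 mm, with green tape, standing on its green round foot (96 mm diameter, 6 mm high). Origin: centre of the underside, on the bench; z up.
- dish: Bystander, not to be disturbed: clear open petri dish holding picked specimens, 60 mm diameter, 12 mm high. Origin: centre of the underside.
- vial: Bystander, not to be disturbed: clear sample vial with a white cap, standing, 25 mm diameter, 54 mm high. Origin: centre of the underside. Other small bystanders no taller than it stand between the sieves, at least 60 mm from their axes.
Things that resemble listed ones, but are neither listed nor needed, are in the scene too. What is shaped like the fine_green but purple or yellow is not meant.

How it is judged:
By the outcome, as a careful person would: the job done as asked, in the order asked, and still so for the second after the job is handed in, with the robot touching nothing.
It also fails if it takes over 134 s, if anything falls off the work surface, if the arm or the gripper's body presses on something with over 40 N, if the wrist force passes 120 N, or if a joint passes its speed limit or range.

ROBOT

A 7-joint arm with a two-finger parallel gripper is mounted at the origin on the work surface. World frame = base frame: x ahead of the robot, y to its left, z up, the work surface at z = 0. Lengths are in m, angles in rad, forces in N, time in s.
With the tool pointing down it reaches from about 0.425 to 0.95 m from the base axis. Payload 4.7 kg.
Tool frame: the origin (TCP) lies between the finger pads; the fingertips stand 25 mm ahead of it and the grasp point (between the pads) lies 6 mm ahead of it; x points along the fingers, z is the direction in which the jaws open and shut, and the axes are right-handed (so a half turn about x gives the same grasp; the last joint's range is limited). The gripper opens to 85 mm and grips with 20 to 120 N. Pads are 22 mm wide; open, the fingers measure 114 mm over their backs; the gripper's body (76 mm by 85 mm) begins 54 mm behind the grasp point. The pads swing forward as they close: fully open they stand 13 mm farther back than shut.
Start: joints at [-1.167, 0.469, -0.049, 1.532, 0.024, 1.141, -0.082], TCP at [0.283, 0.613, 0.256] pointing down, gripper open.
Joint ranges: [-2.59, 2.59], [-0.33, 1.99], [-1.39, 1.29], [0.1, 2.45], [-1.04, 4.18], [0.21, 1.99], [-2.66, 2.66]. Speed limits (rad/s): [2.57, 2.57, 3.14, 3.14, 3.14, 3.14, 3.14].

INTERFACE

Orientations are given as a 3x3 rotation matrix whose columns are the frame's x, y, z axes.
In Python, from rig import * gives the robot as it stands. Calls block until the motion is done:
- movep(position, orientation): joint-space move of the TCP to a pose.
- move_l(position, attitude=None, feed=0.15, until_force=None): straight line of the TCP; attitude=None keeps the orientation; feed is the mean speed in m/s. With until_force (N) it stops when the force on the tool has changed by that much, and returns True; else False.
- move_joints(angles): joint-space move.
- command_gripper(opening, newtons=None): finger opening in m; newtons is the grip in N (None keeps the last); returns when the fingers have stopped.
- sleep(seconds).
- inverse_kinematics(position, orientation): joint angles nearest the present ones, or None.
- sense(): the state.
- camera(name): name is "scene" or "top"; returns (picture, depth): 384x512x3 uint8, red, green, blue; 384x512 float32, m along the optical axis (not along the pixel's ray), 0 where there is no reading.
- camera_params(name): a dict with "K" (3x3 intrinsics, pixels), "position" and "rotation" of the camera in the world. Camera axes: x right, y down, z forward; pixel columns grow to the right and rows downward; lengths in m; the calibration is good to about 2 mm. A picture is of the moment at which its call begins. camera_params takes no time and is no camera call.
A pose or a line that the arm cannot do raises Unreachable and nothing moves.
- finish_job(): hands the job in, once; it reports no verdict.
The state is a dict: "time_s": time; "joint_pos": joint angles; "qd": joint speeds; "joint_efforts": joint torques, N m; "position": TCP position; "tcp_rot": TCP orientation; "wrist_force": force on the tool from outside, world axes, zero at the start; "ft_torque": the same for the moment, N m; "finger_gap": finger opening in m.
Only numpy, scipy, OpenCV 4.12 (cv2) and the standard library are available. Lean on these libraries where they do the work, as an engineer would, in place of code of your own. Each camera call takes 0.05 s, during which the arm holds its last target. There are 200 camera calls.

## Working session

There is one attempt and no reset: what is moved stays moved. The work goes in short steps, each a Python script; the robot and the scene stay as the last script left them, time stands still between calls to the robot, and variables do not carry over. Pictures are saved under pics/ and viewed, about 12 in all and at most 16, crops included, and the job is handed in when it is done.

```bash
mkdir -p pics; ls; python3 - <<'E'
from rig import *
import cv2,numpy as np
for n in("scene","top"):
    p,d=camera(n); np.savez(f"{n}0.npz",p=p,d=d)
    cv2.imwrite(f"pics/{n}0.png",cv2.resize(p[:,:,::-1],(800,600),interpolation=cv2.INTER_CUBIC))
    c=camera_params(n);print(n,np.round(c["K"],1).tolist(),np.round(c["position"],3),np.round(c["rotation"],3).tolist())
print(sense())
E
```

```text
pics
scene [[449.3, 0.0, 266.6], [0.0, 449.3, 195.5], [0.0, 0.0, 1.0]] [ 1.199 -0.346  0.866] [[0.427, 0.661, -0.617], [0.904, -0.309, 0.294], [0.003, -0.684, -0.73]]
top [[450.8, 0.0, 251.3], [0.0, 450.8, 190.1], [0.0, 0.0, 1.0]] [0.302 0.008 1.462] [[0.008, -0.992, 0.128], [-1.0, -0.008, 0.005], [-0.004, -0.128, -0.992]]
{'time_s': 0.1, 'joint_pos': array([-1.16689281,  0.46936894, -0.04859225,  1.53357554,  0.02411838,
        1.14100925, -0.0822733 ]), 'qd': array([ 0.00144725, -0.00113326, -0.00039019, -0.00349269,  0.00152274,
       -0.00223306, -0.00148813]), 'joint_efforts': array([ 4.76445439e-04, -5.11517394e+01, -4.72314167e-02, -2.38389176e+01,
        1.06902182e-02,  4.40881777e-03, -2.73703074e-05]), 'position': array([0.28289587, 0.6123251 , 0.25536037]), 'tcp_rot': array([[-6.70792108e-04, -9.07819090e-01,  4.19361478e-01],
       [-1.64317475e-03,  4.19362007e-01,  9.07817607e-01],
       [-9.99998425e-01, -8.01273056e-05, -1.77301013e-03]]), 'wrist_force': array([-0.00456344, -0.60326238,  0.34312947]), 'ft_torque': array([ 0.02562589,  0.00814231, -0.0401111 ]), 'finger_gap': 0.08541983682210554}
```

View pics/scene0.png

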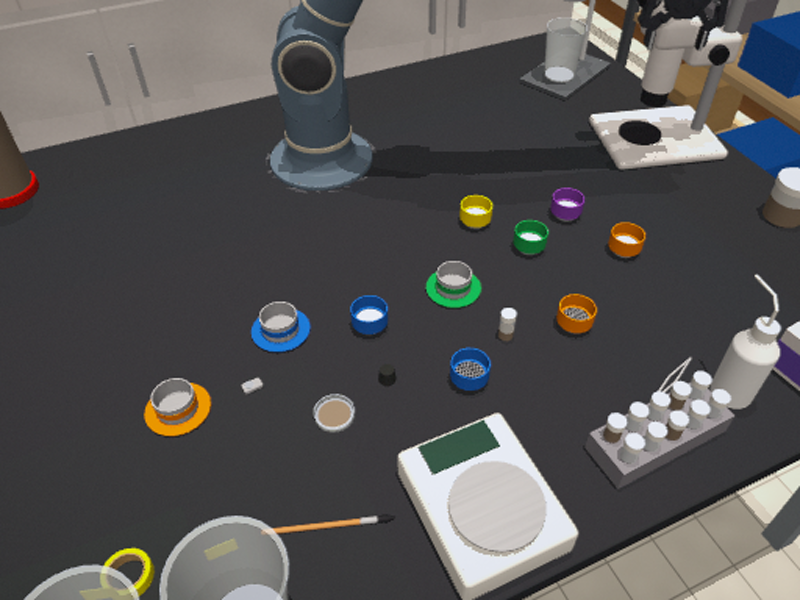

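View pics/top0.png

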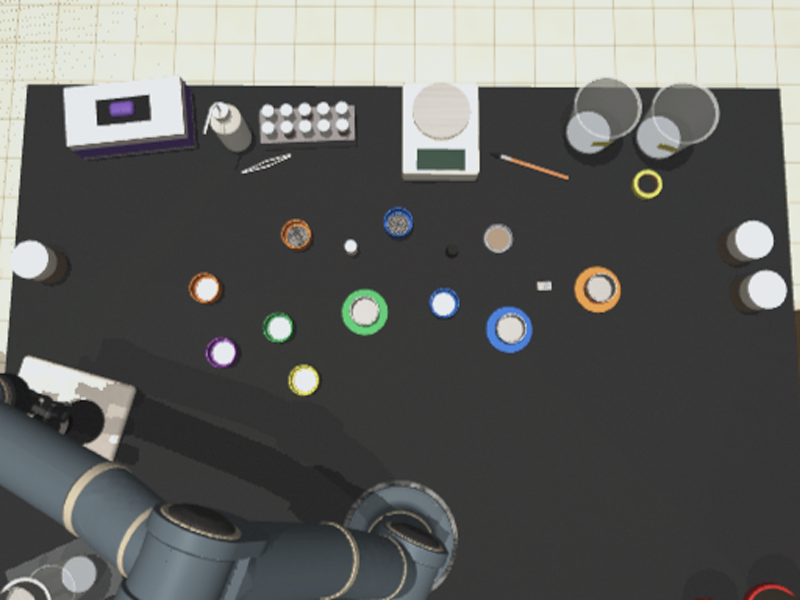

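The scene (800x600) shows these candidates:

| Item | Scene pixel |
|---|---|
| fine_orange (white mesh) | (627,240) |
| coarse_orange (dark grid) | (577,313) |
| fine_blue | (369,315) |
| coarse_blue | (470,368) |
| fine_green | (531,237) |
| Decoy, purple | (567,204) |
| Decoy, yellow | (476,211) |
| receiver_orange | (178,405) |
| receiver_blue | (280,325) |
| receiver_green | (454,283) |

The dish is at (334,412) and the vial at (508,323). The top view agrees with this layout. Next I measure the positions and take a close crop.

```bash
cat > vis.py <<'E'
import cv2,numpy as np
from scipy.optimize import least_squares
from rig import camera_params
H={"orange":(6,20),"blue":(100,118),"green":(55,85),"yellow":(25,33),"purple":(135,155)}
def cast(n,uv,z):
    c=camera_params(n);K,R,t=map(np.asarray,(c["K"],c["rotation"],c["position"]))
    d=np.c_[(uv-K[[0,1],[2,2]])/K[[0,1],[0,1]],np.ones(len(uv))]@R.T
    return (t+d*((z-t[2])/d[:,2])[:,None])[:,:2]
def circ(P,r):
    return least_squares(lambda q:np.hypot(*(P-q).T)-r,P.mean(0),loss="soft_l1",f_scale=.002)
def blobs(n,p,col,amin=60,s=4):
    """(hull of each coloured blob in pixels, pixel centre, area)"""
    hsv=cv2.cvtColor(cv2.GaussianBlur(cv2.resize(p,None,fx=s,fy=s,interpolation=cv2.INTER_LINEAR),(0,0),1.5),cv2.COLOR_RGB2HSV)
    lo,hi=H[col]; m=cv2.inRange(hsv,(lo,90,50),(hi,255,255))
    m=cv2.morphologyEx(m,cv2.MORPH_CLOSE,np.ones((9,9)))
    cs,_=cv2.findContours(m,cv2.RETR_EXTERNAL,cv2.CHAIN_APPROX_NONE)
    out=[]
    for c in cs:
        if cv2.contourArea(c)<amin*s*s: continue
        mm=np.zeros_like(m);cv2.drawContours(mm,[cv2.convexHull(c)],-1,255,-1)
        k=cv2.findContours(mm,cv2.RETR_EXTERNAL,cv2.CHAIN_APPROX_NONE)[0][0]
        out.append((k[:,0].astype(float)+.5)/s-.5)
    return out
def half(n,uv,z,r,far):
    """circle through the half of the outline far from / near to the camera"""
    P=cast(n,uv,z);c=P.mean(0);v=c-np.asarray(camera_params(n)["position"])[:2];v/=np.linalg.norm(v)
    for _ in range(3):
        w=(P-c)@v*(1 if far else -1)
        s=circ(P[w>0.0],r);c=s.x
    return c,np.sqrt(np.mean((np.hypot(*(P[w>0]-c).T)-r)**2))
E
python3 - <<'E'
from vis import *
for n in("top","scene"):
    p=np.load(n+"0.npz")["p"]
    for col in H:
        for uv in blobs(n,p,col):
            P=cast(n,uv,.02); 
            if not(.3<P[:,0].mean()<.85 and abs(P[:,1].mean())<.65):continue
            dm=np.ptp(P,0).max()
            if .05<dm<.14:
                a=half(n,uv,.042,.031,True) if dm<.085 else half(n,uv,.003,.048,False)
                print(n,col,np.round(uv.mean(0)*1.5625),"ext",np.round(np.ptp(P,0),3),"ctr",np.round(a[0],4),"rms",round(a[1],4))
# dish, vial and small ones: bright / depth blobs
z=np.load("top0.npz");c=camera_params("top");d=z["d"]
v,u=np.nonzero(d>0);X=np.c_[(u-c["K"][0][2])/c["K"][0][0],(v-c["K"][1][2])/c["K"][1][1],np.ones(len(u))]*d[v,u][:,None]
W=X@np.asarray(c["rotation"]).T+c["position"]
m=np.zeros(d.shape,np.uint8);Z=np.zeros(d.shape);Z[v,u]=W[:,2]
m[(Z>.008)&(Z<.3)]=1
k,l,st,ce=cv2.connectedComponentsWithStats(m)
for i in range(1,k):
    w=W[(l[v,u]==i)]
    if st[i,4]>8 and .3<w[:,0].mean()<.8 and abs(w[:,1].mean())<.6: print(np.round(ce[i]*1.5625),np.round(w.min(0),3),np.round(w.max(0),3))
p=np.load("scene0.npz")["p"][110:260,200:430,::-1]
cv2.imwrite("pics/crop.png",cv2.resize(p,None,fx=3.4,fy=3.4,interpolation=cv2.INTER_CUBIC))
E
```

```text
top orange [205. 288.] ext [0.068 0.071] ctr [0.5034 0.4016] rms 0.0005
top orange [597. 289.] ext [0.099 0.099] ctr [ 0.5092 -0.4095] rms 0.0008
top orange [296. 234.] ext [0.069 0.067] ctr [0.6167 0.2167] rms 0.0004vis.py:10: RuntimeWarning: Mean of empty slice.
  return least_squares(lambda q:np.hypot(*(P-q).T)-r,P.mean(0),loss="soft_l1",f_scale=.002)
  ret = um.true_divide(
Traceback (most recent call last):
  File "vis.py", line 29, in half
    s=circ(P[w>0.0],r);c=s.x
  File "vis.py", line 10, in circ
    return least_squares(lambda q:np.hypot(*(P-q).T)-r,P.mean(0),loss="soft_l1",f_scale=.002)
ValueError: Initial guess is outside of provided bounds
```

```bash
cat > meas.py <<'E'
from vis import *
import warnings
def measure(n,p,verbose=True):
    out=[]
    for col in H:
        for uv in blobs(n,p,col):
            P=cast(n,uv,.02);e=np.ptp(P,0)
            if not(.3<P[:,0].mean()<.85 and abs(P[:,1].mean())<.65) or e.min()<.05 or e.max()>.14: continue
            big=e.min()>.088 if n=="top" else cv2.contourArea(cast(n,uv,.003).astype(np.float32))>.0062
            try: a=half(n,uv,.042,.031,True) if not big else half(n,uv,.003,.048,False)
            except ValueError: a=(np.zeros(2),9)
            out.append((col,big,a[0],a[1]))
            if verbose: print(n,col,"rec" if big else "sieve",np.round(uv.mean(0)*1.5625),"ext",np.round(e,3),"ctr",np.round(a[0],4),"rms",round(a[1],4))
    return out
E
python3 - <<'E'
from meas import *
for n in("top","scene"): measure(n,np.load(n+"0.npz")["p"])
z=np.load("top0.npz");c=camera_params("top");d=z["d"]
v,u=np.nonzero(d>0);X=np.c_[(u-c["K"][0][2])/c["K"][0][0],(v-c["K"][1][2])/c["K"][1][1],np.ones(len(u))]*d[v,u][:,None]
W=X@np.asarray(c["rotation"]).T+c["position"]
m=np.zeros(d.shape,np.uint8);Z=np.zeros(d.shape);Z[v,u]=W[:,2]
m[(Z>.008)&(Z<.3)]=1
k,l,st,ce=cv2.connectedComponentsWithStats(m)
for i in range(1,k):
    w=W[(l[v,u]==i)]
    if st[i,4]>8 and .3<w[:,0].mean()<.75 and abs(w[:,1].mean())<.6: print(np.round(ce[i]*1.5625),np.round(w.min(0),3),np.round(w.max(0),3))
p=np.load("scene0.npz")["p"][110:260,200:430,::-1]
cv2.imwrite("pics/crop.png",cv2.resize(p,None,fx=3.4,fy=3.4,interpolation=cv2.INTER_CUBIC))
E
```

```text
top orange sieve [205. 288.] ext [0.068 0.071] ctr [0.5034 0.4016] rms 0.0005
top orange rec [597. 289.] ext [0.099 0.099] ctr [ 0.5092 -0.4095] rms 0.0008
top orange sieve [296. 234.] ext [0.069 0.067] ctr [0.6167 0.2167] rms 0.0004
top blue rec [508. 329.] ext [0.098 0.098] ctr [ 0.4241 -0.2242] rms 0.0007
top blue sieve [443. 302.] ext [0.065 0.064] ctr [ 0.4761 -0.0892] rms 0.0004
top blue sieve [397. 222.] ext [0.069 0.063] ctr [0.644  0.0058] rms 0.0004
top green sieve [278. 327.] ext [0.062 0.064] ctr [0.4218 0.247 ] rms 0.0004
top green rec [364. 311.] ext [0.096 0.095] ctr [0.4585 0.0737] rms 0.0004
top yellow sieve [303. 380.] ext [0.065 0.065] ctr [0.3169 0.1936] rms 0.0005
top yellow sieve [646. 184.] ext [0.067 0.066] ctr [ 0.7275 -0.5106] rms 0.0004
top purple sieve [221. 352.] ext [0.062 0.067] ctr [0.3708 0.3603] rms 0.0004
scene orange rec [177. 410.] ext [0.089 0.098] ctr [ 0.5092 -0.4072] rms 0.0005
scene orange sieve [576. 313.] ext [0.086 0.085] ctr [0.6133 0.2194] rms 0.0003
scene orange sieve [626. 239.] ext [0.09  0.092] ctr [0.4995 0.4048] rms 0.0004
scene bl
[... 857 characters left out ...]
7.] [ 0.585 -0.223  0.008] [ 0.622 -0.176  0.019]
[351. 248.] [0.574 0.089 0.011] [0.599 0.112 0.063]
[452. 251.] [ 0.575 -0.117  0.008] [ 0.597 -0.097  0.032]
[598. 289.] [ 0.463 -0.456  0.008] [ 0.555 -0.364  0.049]
[205. 288.] [0.471 0.37  0.011] [0.53 0.43 0.05]
[544. 286.] [ 0.507 -0.313  0.008] [ 0.524 -0.286  0.017]
[444. 303.] [ 0.444 -0.118  0.009] [ 0.502 -0.061  0.048]
[365. 311.] [0.41  0.028 0.008] [0.502 0.115 0.047]
[345. 305.] [0.462 0.106 0.008] [0.478 0.119 0.014]
[510. 329.] [ 0.378 -0.269  0.008] [ 0.472 -0.182  0.049]
[278. 328.] [0.391 0.217 0.009] [0.451 0.278 0.051]
[222. 353.] [0.34  0.33  0.008] [0.4   0.39  0.049]
[304. 380.] [0.288 0.163 0.008] [0.345 0.22  0.05 ]
```

View pics/crop.png

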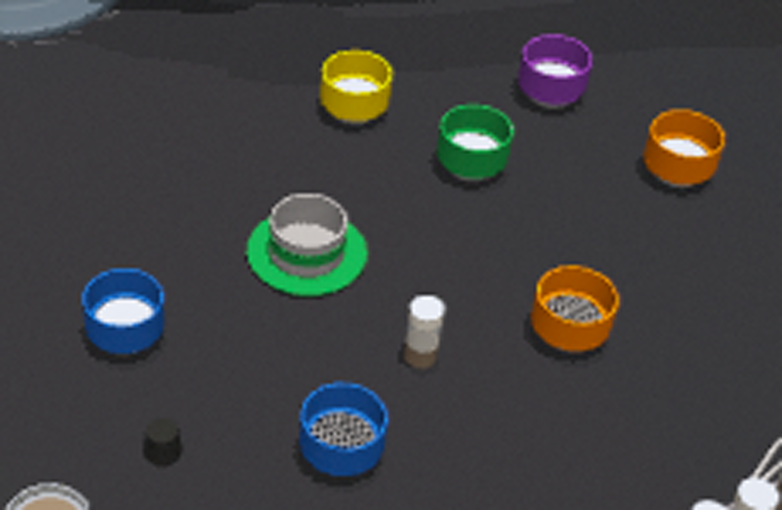

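The crop confirms the choice. White meshes sit in the orange (684,147), green (476,140) and blue (123,312) frames. Wire grids sit in the orange (573,308) and blue (343,430) frames. The two views agree to about 3 mm, so I average them. I start with green.

```bash
cat > act.py <<'E'
from rig import *
import numpy as np
P=dict(fine_orange=(.5015,.403),coarse_orange=(.615,.218),fine_blue=(.4748,-.0878),coarse_blue=(.6425,.0073),fine_green=(.4215,.249),
 rec_orange=(.5092,-.4084),rec_blue=(.4242,-.2233),rec_green=(.458,.0749))
G=.042; HI=.20            # TCP above sieve origin; transit height of the TCP
def rot(yaw):
    z=np.array([np.cos(yaw),np.sin(yaw),0]);x=np.array([0,0,-1.]);return np.c_[x,np.cross(z,x),z]
def pick(xy,R):
    movep([*xy,HI],R); move_l([*xy,G+.012],feed=.15); move_l([*xy,G],feed=.04)
    command_gripper(.05,30)
    s=sense();print("gap",round(s["finger_gap"],4),"tcp",np.round(s["position"],4),"t",s["time_s"])
    move_l([*xy,HI],feed=.15); s=sense();print("lifted gap",round(s["finger_gap"],4),"F",np.round(s["wrist_force"],2))
def place(xy,R,h):
    movep([*xy,HI],R); move_l([*xy,G+h+.018],feed=.12)
    hit=move_l([*xy,G+h-.002],feed=.025,until_force=4)
    s=sense();print("hit",hit,"above home",round(s["position"][2]-G-h,4),"tcp",np.round(s["position"],4),"F",np.round(s["wrist_force"],2))
def release(xy):
    command_gripper(.085); s=sense()
    p=s["position"]; move_l([p[0],p[1],HI+.03],feed=.2); print("t",sense()["time_s"])
E
python3 - <<'E'
from act import *
q=sense()["joint_pos"]
for y in (-90,-45,0,45,90):
    print(y,[None if (j:=inverse_kinematics([*v,.2],rot(np.radians(y)))) is None else np.round(j[[0,4,6]],2).tolist() for v in P.values()])
E
```

```text
-90 [[-1.15, -0.32, -2.03], [-0.82, -0.34, -1.68], [-0.65, -0.3, -1.15], [-0.54, -0.37, -1.32], [-1.11, -0.18, -2.0], [0.06, -0.48, -0.54], [-0.38, -0.31, -0.83], [-0.83, -0.17, -1.63]]
-45 [[-1.04, -0.22, -1.33], [-0.73, -0.26, -0.96], [-0.54, -0.23, -0.43], [-0.52, -0.35, -0.55], [-0.98, -0.13, -1.27], [0.09, -0.46, 0.22], [-0.39, -0.31, -0.04], [-0.71, -0.13, -0.89]]
0 [[-0.92, -0.13, -0.63], [-0.64, -0.18, -0.25], [-0.46, -0.2, 0.31], [-0.44, -0.28, 0.17], [-0.87, -0.09, -0.53], [0.12, -0.42, 0.97], [-0.38, -0.31, 0.74], [-0.63, -0.1, -0.14]]
45 [[-0.8, -0.05, 0.08], [-0.52, -0.09, 0.46], [-0.39, -0.17, 1.06], [-0.36, -0.21, 0.89], [-0.74, -0.04, 0.21], [0.06, -0.49, 1.82], [-0.35, -0.29, 1.5], [-0.53, -0.08, 0.62]]
90 [[-0.69, 0.04, 0.79], [-0.43, -0.02, 1.18], [-0.32, -0.14, 1.82], [-0.22, -0.11, 1.59], [-0.61, 0.0, 0.95], [0.91, 0.24, 1.98], [-0.33, -0.28, 2.27], [-0.43, -0.05, 1.37]]
```

```bash
python3 - <<'E'
from act import *
import cv2
from meas import *
R=rot(0); pick(P["fine_green"],R)
xy=P["rec_green"]; movep([*xy,HI],R)
for n in("top","scene"):
    p,d=camera(n);cv2.imwrite(f"pics/h_{n}.png",cv2.resize(p[:,:,::-1],(800,600)))
    for uv in blobs(n,p,"green"):
        print(n,np.round(uv.mean(0)*1.5625),np.round(half(n,uv,.2,.031,True)[0],4),np.round(half(n,uv,.17,.03,False)[0],4))
E
```

```text
gap 0.0596 tcp [0.4217 0.249  0.0425] t 3.5083
lifted gap 0.0596 F [-0.75 -0.3  -1.54]
scene [458. 447.] [ 0.8543 -0.1187] [ 0.8237 -0.1264]
scene [453. 288.] [ 0.6244 -0.0192] [ 0.6098 -0.0106]
scene [453. 206.] [0.4593 0.0651] [0.4562 0.0758]
```

View pics/h_scene.png

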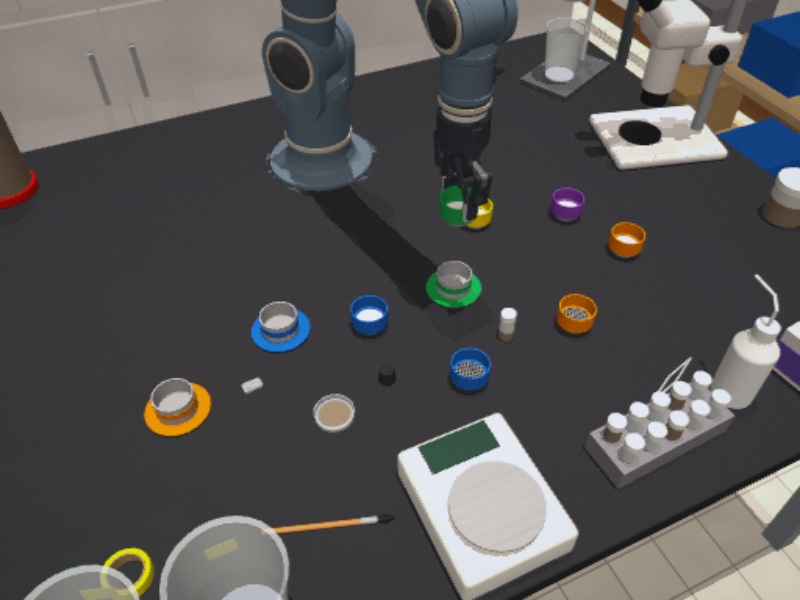

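Green fine sieve is held level at (458,206) above its receiver at (453,285). Placing it now.

```bash
python3 - <<'E'
from act import *
import cv2
from meas import *
xy=P["rec_green"]; place(xy,rot(0),.028); release(xy)
movep([.42,.249,.25],rot(0))
for n in("top","scene"):
    p,d=camera(n)
    cv2.imwrite(f"pics/g_{n}.png",cv2.resize(p[:,:,::-1],(800,600)))
    if n=="scene": cv2.imwrite("pics/g_crop.png",cv2.resize(p[140:220,240:340,::-1],None,fx=6,fy=6,interpolation=cv2.INTER_CUBIC))
    hsv=cv2.cvtColor(p,cv2.COLOR_RGB2HSV)
    for uv in blobs(n,p,"green"):
        print(n,np.round(uv.mean(0)*1.5625),"rec by foot",np.round(half(n,uv,.003,.048,False)[0],4))
E
```

```text
hit True above home 0.0005 tcp [0.4578 0.0749 0.0705] F [-1.33 -0.35  6.4 ]
t 8.8833
top [364. 311.] rec by foot [0.4584 0.0737]
scene [459. 446.] rec by foot [ 0.7248 -0.0568]
scene [454. 279.] rec by foot [0.4577 0.076 ]
```

View pics/g_crop.png

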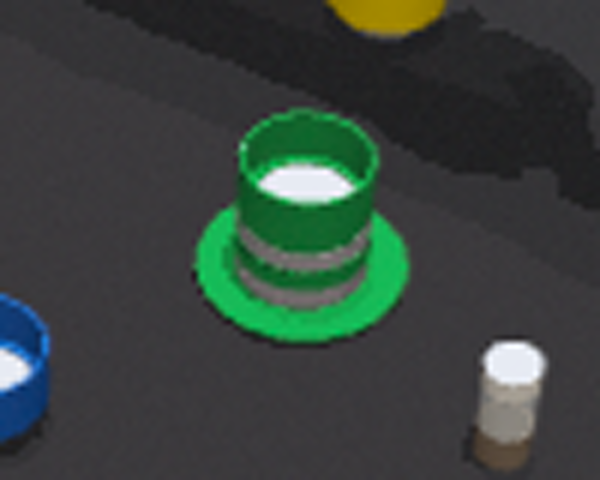

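The green fine sieve is seated level (crop (308,200)) and its receiver hasn't moved. Next come the other fine sieves, set down more softly.

```bash
sed -i 's/feed=.025,until_force=4/feed=.015,until_force=3/' act.py; cat > go.py <<'E'
from act import *
from meas import *
import sys
def job(s,r,h):
    R=rot(0); print(s); pick(P[s],R)
    if not .055<sense()["finger_gap"]<.065: sys.exit("no grasp")
    place(P[r],R,h)
    if abs(sense()["position"][2]-G-h)>.003: sys.exit("not home")
    release(P[r])
E
python3 - <<'E'
from go import *
job("fine_blue","rec_blue",.028)
job("fine_orange","rec_orange",.028)
movep([.5,.2,.27],rot(0))
p,d=camera("scene")
cv2.imwrite("pics/f_crop.png",cv2.resize(p[170:300,60:260,::-1],None,fx=4,fy=4,interpolation=cv2.INTER_CUBIC))
for n in("top","scene"):
    p,d=camera(n)
    for c in("blue","orange"):
        for uv in blobs(n,p,c): print(n,c,np.round(uv.mean(0)*1.5625),"foot",np.round(half(n,uv,.003,.048,False)[0],4),"sieve on bench",np.round(half(n,uv,.042,.031,True)[0],4)) if cast(n,uv,0)[:,0].mean()<.7 else 0
E
```

```text
fine_blue
gap 0.0594 tcp [ 0.4749 -0.0878  0.0425] t 12.9833
lifted gap 0.0592 F [-0.02  0.56 -1.3 ]
hit True above home 0.0005 tcp [ 0.4241 -0.2233  0.0705] F [-0.53  0.82  4.76]
t 18.3
fine_orange
gap 0.0583 tcp [0.5019 0.4032 0.0425] t 22.5
lifted gap 0.0579 F [-1.42 -0.04 -0.93]
hit True above home 0.0005 tcp [ 0.5092 -0.4083  0.0705] F [-0.14  0.26  4.73]
t 30.05
top blue [508. 329.] foot [ 0.4242 -0.2242] sieve on bench [ 0.4315 -0.2372]
top blue [397. 222.] foot [0.668  0.0052] sieve on bench [0.644  0.0058]
top orange [598. 288.] foot [ 0.5092 -0.4095] sieve on bench [ 0.5166 -0.421 ]
top orange [300. 233.] foot [0.6257 0.2397] sieve on bench [0.6162 0.2026]
scene blue [469. 368.] foot [0.6183 0.0235] sieve on bench [0.6409 0.0088]
scene blue [278. 321.] foot [ 0.4244 -0.2224] sieve on bench [ 0.3947 -0.2171]
scene blue [765. 144.] foot [0.4075 0.8522] sieve on bench [0.3522 0.8938]
scene blue [776.  52.] foot [0.1864 1.1123] sieve on bench [-0.0164  1.3239]
scene orange [173. 402.] foot [ 0.5091 -0.4072] sieve on bench [ 0.4828 -0.4103]
scene orange [576. 313.] foot [0.5948 0.2392] sieve on bench [0.6132 0.2194]
scene orange [689.  83.] foot [0.1292 0.862 ] sieve on bench [0.0819 0.9064]
scene orange [753.  97.] foot [0.2596 0.8747] sieve on bench [0.0358 1.1168]
scene orange [641.  28.] foot [-0.1454  0.9767] sieve on bench [-0.189   0.9873]
scene orange [614.  13.] foot [-0.2729  0.9746] sieve on bench [-0.2836  0.9257]
```

View pics/f_crop.png

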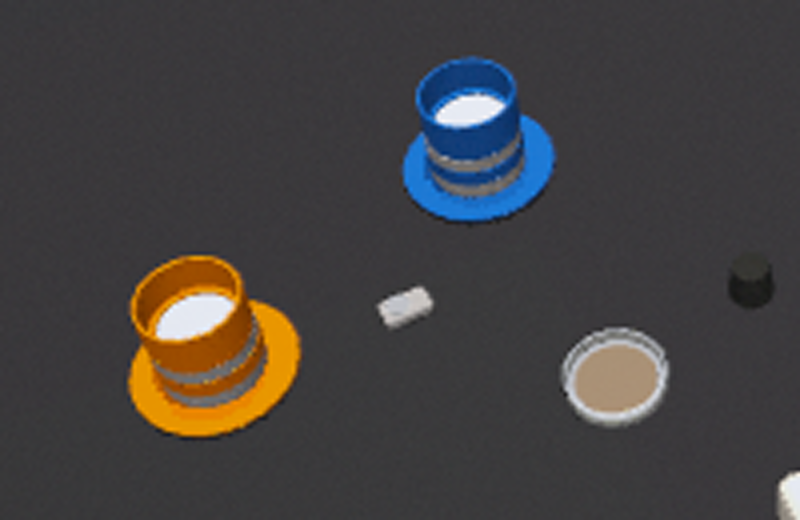

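Both fine sieves are home: blue at crop (468,110), orange at (190,310). The receivers and dish haven't moved. The coarse sieves are next.

```bash
python3 - <<'E'
from go import *
job("coarse_orange","rec_orange",.058)
job("coarse_blue","rec_blue",.058)
movep([.35,.4,.3],rot(0))
for n in("top","scene"):
    p,d=camera(n);np.savez(n+"1.npz",p=p,d=d)
    if n=="scene":cv2.imwrite("pics/c_crop.png",cv2.resize(p[120:300,60:360,::-1],None,fx=2.66,fy=2.66,interpolation=cv2.INTER_CUBIC))
    for c in("blue","orange","green"):
        for uv in blobs(n,p,c):
            if .35<cast(n,uv,0)[:,0].mean()<.6 and cast(n,uv,0)[:,1].mean()<.2: print(n,c,"foot",np.round(half(n,uv,.003,.048,False)[0],4))
print(sense()["time_s"])
E
```

```text
coarse_orange
gap 0.0593 tcp [0.6153 0.218  0.0426] t 34.925
lifted gap 0.0595 F [ 0.53  0.75 -1.02]
hit True above home 0.0005 tcp [ 0.5092 -0.4083  0.1005] F [-0.49  0.43  4.9 ]
t 41.4667
coarse_blue
gap 0.0596 tcp [0.6428 0.0072 0.0426] t 45.0083
lifted gap 0.0599 F [ 0.17 -0.25 -0.66]
hit True above home 0.0005 tcp [ 0.4242 -0.2233  0.1005] F [-1.33  0.07  4.67]
t 50.4917
top blue foot [ 0.4242 -0.2242]
top orange foot [ 0.5092 -0.4095]
top green foot [0.4584 0.0737]
scene blue foot [ 0.4244 -0.2224]
scene orange foot [ 0.5091 -0.4072]
scene green foot [0.4577 0.076 ]
52.8417
```

View pics/c_crop.png

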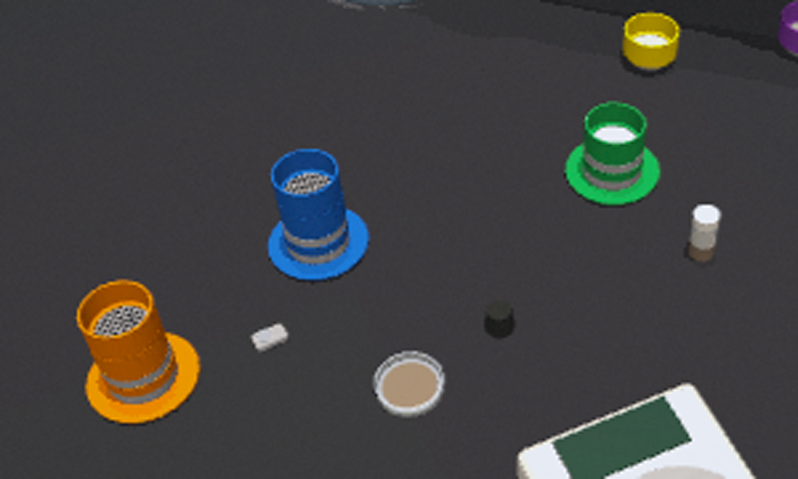

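The stacks stand at crop (130,340) orange, (315,215) blue and (613,150) green. The dish and vial haven't moved. I check the rim heights by depth, then hand in.

```bash
python3 - <<'E'
from go import *
for n in("top","scene"):
    d=np.load(n+"1.npz")["d"];c=camera_params(n);K=np.asarray(c["K"])
    v,u=np.nonzero(d>0);X=np.c_[(u-K[0,2])/K[0,0],(v-K[1,2])/K[1,1],np.ones(len(u))]*d[v,u][:,None]
    W=X@np.asarray(c["rotation"]).T+c["position"]
    for k,h in(("rec_orange",.1),("rec_blue",.1),("rec_green",.07)):
        q=W[:,:2]-P[k];r=np.hypot(*q.T);w=(r<.033)&(r>.026)&(W[:,2]>h-.008)
        s=np.linalg.lstsq(np.c_[q[w],np.ones(w.sum())],W[w,2],rcond=None)[0]
        print(n,k,"rim z",round(np.median(W[w,2]),4),"slopes",np.round(s[:2],3),w.sum())
finish_job()
E
```

```text
top rec_orange rim z 0.0995 slopes [-0.003  0.022] 79
top rec_blue rim z 0.1008 slopes [0.013 0.023] 65
top rec_green rim z 0.0707 slopes [-0.017 -0.024] 50
scene rec_orange rim z 0.0972 slopes [0.002 0.012] 198
scene rec_blue rim z 0.0972 slopes [-0.002 -0.008] 147
scene rec_green rim z 0.0669 slopes [-0.004  0.   ] 132
the job is handed in; nothing more can be done
```

All three stacks are built and handed in, at about 53 s of the 134 s allowed. The green, blue and orange fine sieves sit on their receivers, and the orange and blue coarse sieves sit on top of the fine sieves of their colour.

- **Seating:** each sieve made contact 0.5 mm above its nominal home height. The force reading at contact was about 4.7–6.4 N, the highest being the green sieve. All five were released, and the gripper was moved well clear before hand-in.
- **Rim heights:** the top camera read 99.5 mm (orange), 100.8 mm (blue) and 70.7 mm (green), against nominal 100, 100 and 70 mm. The scene camera read about 3 mm lower for all three stacks alike. I put that down to its calibration and edge pixels, because the arm's contact heights match home.
- **Level:** tilt from the scene camera is at most about 0.012. The top camera gave up to 0.024 from a few noisy pixels.
- **Surroundings:** both cameras found the receiver feet where they were at the start, to about 0.1 mm. The dish and vial look unmoved in the last picture; I checked those by eye only.
- **Disagreement:** the two cameras differed by 2–4 mm on the starting positions. I averaged them, and every grasp and placing then worked first time.

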